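# Zero the paint scale with the mixing beaker nested in its tin

### The arm

A 6-joint arm with a two-finger parallel gripper is mounted at the origin on the work surface. World frame = base frame: x ahead of the robot, y to its left, z up, the work surface at z = 0. Lengths are in m, angles in degrees, forces in N, time in s.
With the tool pointing down it reaches from about 0.4 to 0.825 m from the base axis. Payload 7 kg.
Tool frame: the origin (TCP) lies midway between the tips of the shut fingers; the grasp point (between the pads) lies 19 mm behind it; z points along the fingers, y is the direction in which the jaws open and shut (so a half turn about z gives the same grasp; the last joint's range is limited). The gripper opens to 88 mm and grips with 3 to 60 N. Pads are 19 mm wide; open, the fingers measure 130 mm over their backs; the gripper's body (78 mm by 193 mm) begins 47 mm behind the grasp point.
Start: joints at [-48.753, 20.546, 0.682, 0, -70.136, -16.507], TCP at [0.282, -0.613, 0.227] pointing down, gripper open.
Joint ranges: [-176.03, 176.03], [-82.01, 121.73], [-58.28, 71.71], [-173.87, 95.51], [-174.79, -0.11], [-173.66, 173.66]. Speed limits (degrees/s): [136.94, 136.94, 172.46, 180, 180, 180].

### API

Orientations are given as a 3x3 rotation matrix whose columns are the frame's x, y, z axes.
In Python, from rig import telemetry, snapshot, r gives the robot as it stands.
- The arm moves only by the tool play_rows, never from a script. Its argument "deltas" is one flat list of numbers, 7 for each row, row after row: the turn, a rotation vector about the tool's x, y, z in rad, then the shift along the tool's x, y, z in mm, then the finger opening in mm, from 0 to 87.6. A call has 1 to 5 rows; each row is the pose to reach, as a shift and turn from the pose measured when the call began, along the tool's axes at that moment; what a row does not reach only later rows make up. A row lasts 1/8 s, in which the tool goes at most 62.5 mm and 10.7 degrees, less where a joint would pass 70% of its speed; a pose out of reach is approached as far as the arm can. A call with a gripper value outside its range is refused whole. The fingers move at their own pace and stop on an object; "force" is the grip in N (left out, the last holds). Time passes only in rows, so rows that repeat a pose let the fingers close. It gives the time, the measured TCP pose, the force and the opening at its end, in the units of the state.
- telemetry.read_state(): the state, without advancing time (a new reading comes with each control period).
- snapshot(name): name is "side" or "top"; returns a dict with "color" (420x560x3 uint8, blue, green, red), "fov_y" (degrees; the focal length in pixels is half the picture's height over the tangent of half this angle, whatever the lens; pixels are square), "cx", "cy" (the principal point, pixels), "dist" ([k1, k2, p1, p2, k3] as OpenCV has them; the pictures are not rectified), "R" (3x3) and "t" (3): a world point X has camera coordinates R X + t. Camera axes: x right, y down, z forward; pixel columns grow to the right and rows downward; lengths in m; the calibration is good to about 2 mm. A picture is of the moment at which its call begins. There is no depth.
- r.finish_job(): hands the job in, once; it reports no verdict.
The state is a dict: "clock": time; "joints": joint angles; "joint_vel": joint speeds; "joint_efforts": joint torques, N m; "tool_pos": TCP position; "ee_rot": TCP orientation; "ft_force": force on the tool from outside, world axes, zero at the start; "ft_torque": the same for the moment, N m; "gripper_width": finger opening in m.
Only numpy, scipy, OpenCV 4.12 (cv2) and the standard library are available. Lean on these libraries where they do the work, as an engineer would, in place of code of your own. Each camera call takes 0.05 s, during which the arm holds its last target.

### The job

Get the scale ready for weighing paint: set the mixing beaker gently upright inside the tin on the scale's pan, let go of it, then zero the scale by holding the small recessed button on its front panel fully down for half a second with the stylus's tip. Finally hang the stylus back upright in its forked rest, with the tin and beaker left standing on the pan; do not shift the bottle, jar, paint can or model truck.

Things in the scene. Friction and masses are not known exactly. Their poses are not given: they have to be found in the camera images.
- scale: Grey bench scale, fixed to the bench, 210 long (its x) x 160 wide (its y) x 35 mm high, with a round steel pan on its rear part. Origin: on the bench, centre of the underside; x points from the front panel to the rear. The front panel (lowest x, towards the robot) carries a dark display at +y and, at -y, a round recessed hole with the zero button.
- pan (a point): Centre of the pan's top face, 46 mm above the bench. The pan is a disc of 130 mm diameter; nothing on it is hinged, it does not sink.
- zero_button (a joint): Travel of the zero button in m: 0 = up, 0.006 = fully down. It springs back when let go. It starts to move at about 0.8 N and is fully down at about 5.6 N; pressing further meets a hard stop.
- zero_button_top (a point): Centre of the zero button's white round cap, on its upper face. The cap is 16 mm across, in a hole of 18 mm diameter in the flat top of the panel (35 mm above the bench); unpressed, its face lies 6 mm below the panel's top. It is pressed straight down. The point moves with the cap.
- tin: Wide low open aluminium tin, loose, on the scale's pan: 84 mm outer diameter, 45 mm high, wall and floor 3 mm (78 mm inside diameter). Origin: centre of the underside; z up. 0.15 kg.
- beaker: Tall narrow open white plastic mixing beaker, loose, upright on the bench: 52 mm diameter at the foot, 54 mm at the rim, 90 mm high, wall and floor 3 mm. Origin: centre of the underside; z up. About 0.06 kg. Standing in the tin, its underside is 3 mm above the tin's underside and it stands 48 mm proud of the tin's rim.
- rest: Fixed dark wooden tool rest on the bench: base 110 x 90 mm, an upright at its rear (+x side), and a fork of two level prongs towards -x, tops 105 mm above the bench. The slot between the prongs runs along x, 20 mm wide, 79 mm long, open at the -x end and above. Origin: on the bench, below the place in the slot where the stylus hangs; z up.
- rest_seat (a point): Point in the middle of the slot, level with the prongs' top faces, 105 mm above the bench: where the centre of the collar's underside is when the stylus hangs in the rest.
- stylus: Loose metal stylus, 146 mm long, hanging upright in the rest by its collar (30 mm diameter, 6 mm thick). Origin: centre of the collar's underside; z points up to the handle. Above the collar: a round handle of 16 mm diameter, 55 mm long. Below it: a round shaft of 11 mm diameter that narrows to an 8 mm tip, blunt, 85 mm below the collar. 0.09 kg.
- stylus_tip (a point): End of the stylus's tip, 85 mm below its origin.
- stylus_grip (a point): Good place to grip: on the handle's axis 30 mm above the origin (24 mm above the collar's top).
- thinner: Bystander: grey bottle, 68 mm diameter, 170 mm high, loose. Origin: centre of the underside.
- paint_jar: Bystander: small paint jar, 52 mm diameter, 60 mm high, loose. Origin: centre of the underside.
- truck: Bystander: model truck, 150 x 62 mm, 77 mm high, loose, on its wheels. Origin: bench level, under its middle; its x is its length.
- paint_can: Bystander: paint can, 96 mm diameter, 100 mm high, loose. Origin: centre of the underside.
Not all that is in view belongs to the job. Several things have the shape of the rest; the one meant has the colours described above.

How it is judged (in metres and radians):
On the way, in this order (a step that is already met when the one before it is completed fails the run):
1. the beaker stands upright in the tin on the scale's pan, let go (z of beaker in the frame of tin between -0.002 and 0.007 m and horizontal distance between beaker and tin below 0.016 m and angle between beaker's own z axis and vertical below 0.12 rad and angle between tin's own z axis and vertical below 0.06 rad and horizontal distance between tin and pan below 0.035 m and z of tin in the frame of pan between -0.004 and 0.004 m and contact force between beaker and the fingers below 0.1 N and linear speed of beaker below 0.03 m/s), for 0.2 s.
2. with the beaker still nested, the stylus's tip holds the zero button down (at least 4.2 of 6 mm) for 0.2 s (z of beaker in the frame of tin between -0.002 and 0.007 m and horizontal distance between beaker and tin below 0.016 m and angle between beaker's own z axis and vertical below 0.12 rad and angle between tin's own z axis and vertical below 0.06 rad and horizontal distance between tin and pan below 0.035 m and z of tin in the frame of pan between -0.004 and 0.004 m and value of joint zero_button above 0.0042 m and distance between stylus_tip and zero_button_top below 0.01 m), for 0.2 s.
At the end, for the whole second after the job is handed in: Beaker upright (0.12 rad) on the tin's floor (underside under 7 mm above the tin's, centres within 16 mm); tin upright on the pan within 35 mm of its centre; button up (under 1 mm); stylus upright (0.15 rad), hanging by its collar anywhere along the rest's slot (5 mm in height), at rest (z of beaker in the frame of tin between -0.002 and 0.007 m and horizontal distance between beaker and tin below 0.016 m and angle between beaker's own z axis and vertical below 0.12 rad and angle between tin's own z axis and vertical below 0.06 rad and horizontal distance between tin and pan below 0.035 m and z of tin in the frame of pan between -0.004 and 0.004 m and linear speed of each of beaker, stylus below 0.02 m/s and value of joint zero_button below 0.001 m and z of stylus in the frame of rest between 0.1 and 0.11 m and x of stylus in the frame of rest between -0.04 and 0.04 m and y of stylus in the frame of rest between -0.01 and 0.01 m and angle between stylus's own z axis and vertical below 0.15 rad); the robot touches nothing.
It fails at once if the bottle, jar, paint can or truck is shifted by more than 20 mm (distance of any of thinner, paint_jar, truck, paint_can from where it was at the start of the episode above 0.02 m).
It fails at once if the beaker is dropped (falls free at over 0.5 m/s) (contact force between beaker and the fingers below 0.05 N and linear speed of beaker above 0.5 m/s).
It also fails if it takes over 64 s, if anything falls off the work surface, if the arm or the gripper's body presses on something with over 40 N, if the wrist force passes 120 N, or if a joint passes its speed limit or range.

## Working session

There is one attempt and no reset: what is moved stays moved. The work goes in short steps, Python scripts to look and compute and a tool call to move; the robot and the scene stay as the last step left them, time stands still between calls to the robot, and variables do not carry over. Pictures are saved under pics/ and viewed, and the job is handed in when it is done.

Besides the shell and the picture viewer there is one more tool, called after "Emit:" by a JSON object that holds its "op" and its "data", one argument or row to a line. play_rows: Moves the arm, as the interface text tells. Its arguments: {"type":"object","properties":{"deltas":{"type":"array","items":{"type":"number"}},"force":{"type":"number"}},"required":["deltas"]}

```bash
ls; mkdir -p pics; python3 - <<'E'
from rig import telemetry, snapshot, r
import cv2, numpy as np
print(telemetry.read_state())
for n in ("side","top"):
    s=snapshot(n); cv2.imwrite(f"pics/{n}0.png",s["color"])
    print(n,{k:v for k,v in s.items() if k!="color"})
E
```

```text
pics
{'clock': 0.0, 'joints': array([-4.87534961e+01,  2.05916061e+01,  6.33558267e-01, -1.82399807e-02,
       -7.01345630e+01, -1.65077294e+01]), 'joint_vel': array([ 0.02154836,  0.01602547, -0.09456792, -0.0363258 , -0.02966019,
        0.11049674]), 'joint_efforts': array([ 2.57802158e-04, -5.82718098e+01,  2.93056977e+01,  6.99683100e+00,
        6.87731575e-03, -1.87558030e-04]), 'tool_pos': array([ 0.28225106, -0.61262821,  0.22562502]), 'ee_rot': array([[-9.08270475e-01, -4.18382645e-01, -8.40541916e-04],
       [-4.18383454e-01,  9.08269393e-01,  1.41269629e-03],
       [ 1.72390887e-04,  1.63477916e-03, -9.99998649e-01]]), 'ft_force': array([ 0.05380739,  0.46956955, -0.32837743]), 'ft_torque': array([0.02442944, 0.00097568, 0.06739924]), 'gripper_width': 0.08749697036292596}
side {'fov_y': 54.0788752833501, 'cx': 273.98540178710454, 'cy': 210.33344974593075, 'dist': array([-0.047851,  0.      ,  0.      ,  0.      ,  0.      ]), 'R': array([[-0.97593479, -0.2164104 ,  0.02679245],
       [-0.13471323,  0.50172196, -0.85447494],
       [ 0.1714749 , -0.83752111, -0.51880126]]), 't': array([0.46629911, 0.15684475, 1.21970878])}
top {'fov_y': 46.429616442764384, 'cx': 291.4584509297504, 'cy': 204.11753290419784, 'dist': array([0.0350796, 0.       , 0.       , 0.       , 0.       ]), 'R': array([[-0.0286116 , -0.9995486 , -0.00916365],
       [-0.99470412,  0.02937588, -0.09849245],
       [ 0.09871718,  0.00629709, -0.99509561]]), 't': array([0.03837023, 0.5055821 , 1.83108575])}
```

View pics/side0.png

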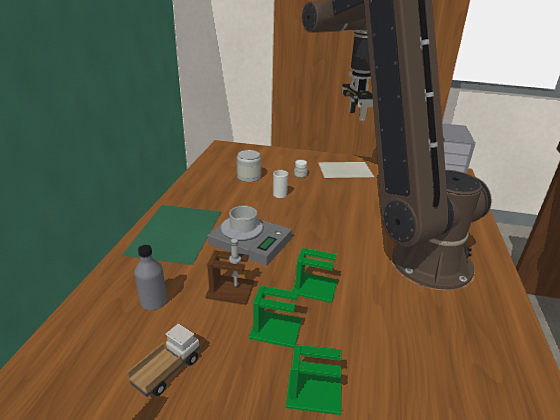

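View pics/top0.png

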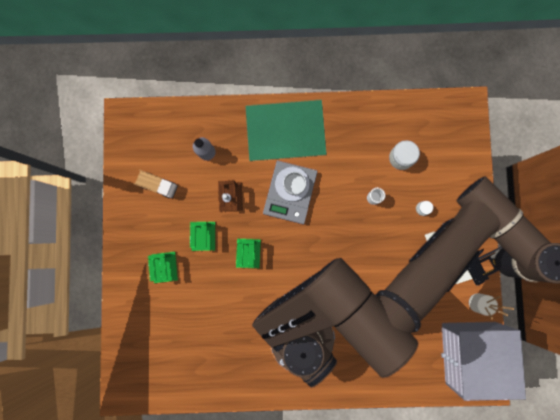

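The side view shows the brown rest with the stylus near (235,265), the scale with the tin near (248,228), the beaker at (280,184), and the jar and can at (301,168) and (248,165). In the top view the scale is at (292,190), the beaker at (376,197), the jar at (425,208), the can at (405,155) and the rest at (228,196). Next I'll view enlarged crops.

```bash
cat > h.py <<'E'
import numpy as np, cv2
from rig import telemetry, snapshot, r
def K(s):
    f=s["color"].shape[0]/2/np.tan(np.radians(s["fov_y"]/2))
    return np.array([[f,0,s["cx"]],[0,f,s["cy"]],[0,0,1]])
def rays(s,px):
    u=cv2.undistortPoints(np.array(px,float).reshape(-1,1,2),K(s),s["dist"]).reshape(-1,2)
    d=np.c_[u,np.ones(len(u))]@s["R"]; c=-s["R"].T@s["t"]; return c,d
def plane(s,px,z):
    c,d=rays(s,px); return c+d*((z-c[2])/d[:,2])[:,None]
def proj(s,X):
    X=np.array(X,float).reshape(-1,3)
    return cv2.projectPoints(X,cv2.Rodrigues(s["R"])[0],s["t"],K(s),s["dist"])[0].reshape(-1,2)
def tri(s1,p1,s2,p2):
    c1,d1=rays(s1,[p1]);c2,d2=rays(s2,[p2]);d1=d1[0];d2=d2[0]
    a,b=np.linalg.lstsq(np.c_[d1,-d2],c2-c1,rcond=None)[0]
    P,Q=c1+a*d1,c2+b*d2
    return (P+Q)/2,np.linalg.norm(P-Q)
def crop(s,x0,y0,w,h,k,fn):
    cv2.imwrite(fn,cv2.resize(s["color"][y0:y0+h,x0:x0+w],None,fx=k,fy=k,interpolation=cv2.INTER_CUBIC))
E
python3 - <<'E'
from h import *
a=snapshot("side");b=snapshot("top")
crop(a,190,140,140,170,3.5,"pics/sA.png")   # scale, rest, beaker
crop(b,200,130,250,110,3.2,"pics/tA.png")
E
```

```text
(no output)
```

View pics/sA.png

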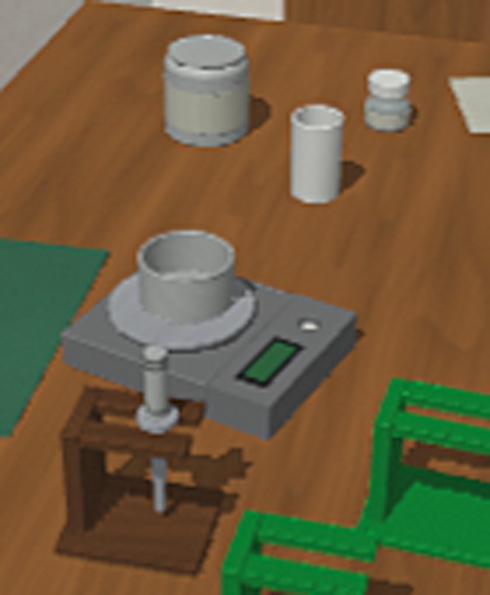

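View pics/tA.png

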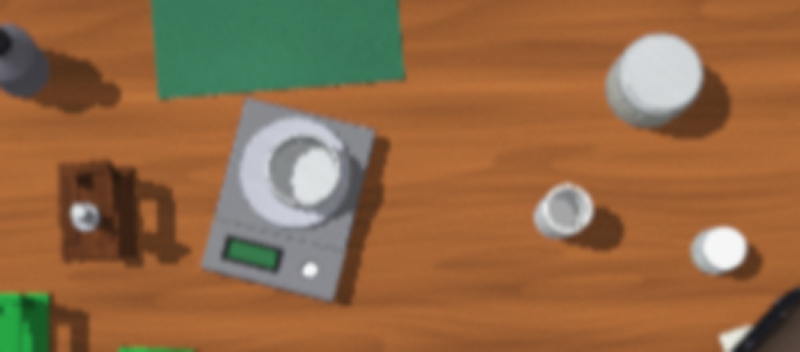

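```bash
cat > m.py <<'E'
from h import *
from scipy.optimize import least_squares
def mask(s,box,smax,vmin):
    x0,y0,w,h=box; hsv=cv2.cvtColor(s["color"],cv2.COLOR_BGR2HSV)[y0:y0+h,x0:x0+w]
    m=((hsv[...,1]<smax)&(hsv[...,2]>vmin)).astype(np.uint8)
    k=8; M=cv2.resize(cv2.resize(m*255,None,fx=1,fy=1),None,fx=k,fy=k,interpolation=cv2.INTER_LINEAR)
    M=(M>127).astype(np.uint8)
    cs,_=cv2.findContours(M,cv2.RETR_EXTERNAL,cv2.CHAIN_APPROX_NONE)
    c=max(cs,key=cv2.contourArea).reshape(-1,2).astype(float)
    return (c+0.5)/k-0.5+[x0,y0], m
def rimfit(s,c,z,R):
    P=plane(s,c,z)[:,:2]; cam=(-s["R"].T@s["t"])[:2]
    cen=P.mean(0)
    for _ in range(4):
        away=(cen-cam)/np.linalg.norm(cen-cam)
        Q=P[((P-cen)@away)>0.15*R]
        f=lambda p:np.hypot(*(Q-p).T)-R
        o=least_squares(f,cen,loss="soft_l1",f_scale=0.001); cen=o.x
    o2=least_squares(lambda p:np.hypot(*(Q-p[:2]).T)-p[2],[*cen,R])
    return cen,np.sqrt(np.mean(o.fun**2)),o2.x
E
python3 - <<'E'
from m import *
a=snapshot("side");b=snapshot("top")
for s in(a,b): print("cam",-s["R"].T@s["t"])
for n,s,box,sm,vm in(("bk",a,(268,165,25,38),60,110),("bk",b,(362,182,27,26),80,110),
   ("jar",b,(414,198,24,22),60,150),("jar",a,(292,155,17,25),60,100),("can",b,(386,138,40,35),60,120),("can",a,(233,146,32,38),60,90)):
    c,m=mask(s,box,sm,vm); z,R={"bk":(.09,.027),"jar":(.06,.026),"can":(.1,.048)}[n]
    print(n,c.min(0),c.max(0),*[np.round(v,4) for v in rimfit(s,c,z,R)])
hsv=cv2.cvtColor(b["color"],cv2.COLOR_BGR2HSV)
print(hsv[197,355:395].tolist())
E
```

```text
cam [0.26705714 1.04375137 0.75431306]
cam [0.32324282 0.01197047 1.87225302]
bk [272.5625 169.5625] [287.4375 197.4375] [ 0.5209 -0.2924] 0.0019 [ 0.5214 -0.2948  0.0249]
bk [366.5625 186.5625] [385.4375 203.4375] [ 0.5252 -0.293 ] 0.0013 [ 0.5234 -0.2901  0.0297]
jar [415.5625 200.5625] [432.4375 214.4375] [ 0.4769 -0.472 ] 0.0009 [ 0.4776 -0.4739  0.0245]
jar [293.5625 159.5625] [307.4375 177.4375] [ 0.472  -0.4731] 0.0015 [ 0.4725 -0.4764  0.0233]
can [389.5625 140.5625] [419.4375 167.4375] [ 0.6746 -0.4013] 0.0011 [ 0.6755 -0.4022  0.047 ]
can [236.5625 149.5625] [260.4375 181.4375] [ 0.6721 -0.4012] 0.0022 [ 0.6738 -0.407   0.0427]
[[12, 173, 171], [12, 174, 170], [13, 174, 171], [12, 173, 172], [12, 172, 173], [12, 172, 173], [12, 174, 173], [12, 172, 173], [12, 172, 173], [12, 172, 172], [12, 169, 172], [11, 109, 177], [9, 22, 186], [150, 1, 189], [105, 3, 198], [90, 1, 211], [105, 3, 204], [90, 1, 180], [120, 2, 168], [90, 2, 166], [120, 2, 166], [105, 3, 167], [105, 3, 167], [0, 0, 164], [0, 0, 158], [105, 3, 169], [90, 1, 190], [90, 1, 206], [15, 2, 216], [11, 22, 187], [12, 77, 126], [11, 149, 99], [12, 169, 92], [13, 172, 92], [12, 172, 92], [12, 170, 96], [12, 173, 103], [12, 174, 114], [12, 175, 137], [13, 175, 159]]
```

```bash
python3 - <<'E'
from h import *
a=snapshot("side");b=snapshot("top")
cv2.imwrite("pics/z1.png",np.hstack([cv2.resize(a["color"][190:265,200:300],(800,600),interpolation=cv2.INTER_NEAREST)[:, :800]]))
cv2.imwrite("pics/z2.png",cv2.resize(b["color"][155:230,220:320],(800,600),interpolation=cv2.INTER_NEAREST))
E
```

```text
(no output)
```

View pics/z1.png

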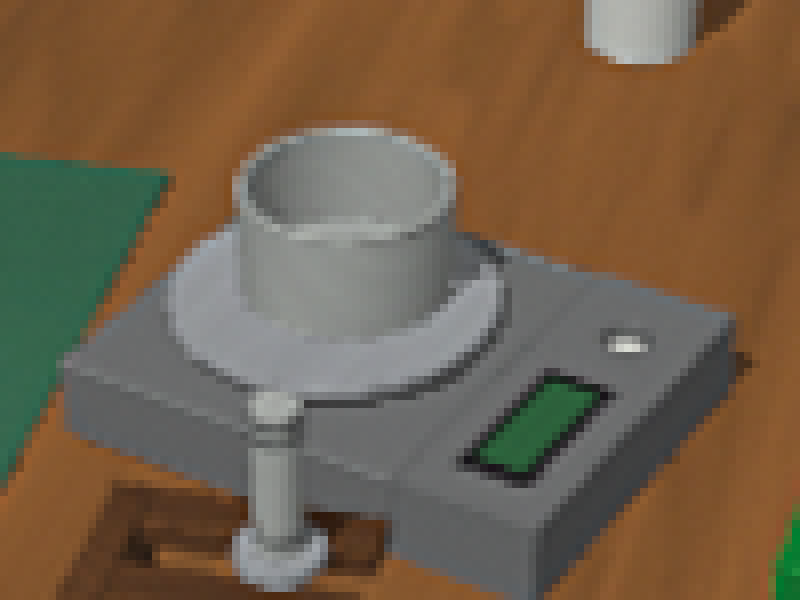

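View pics/z2.png

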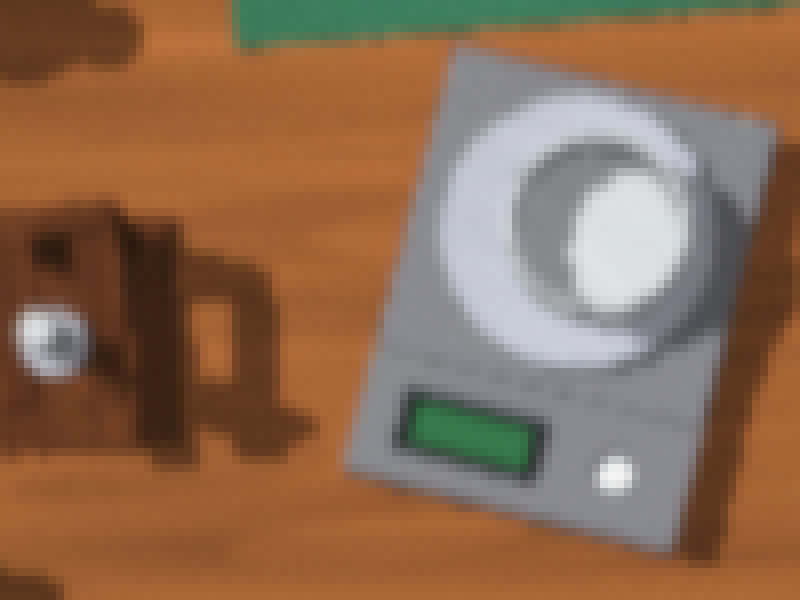

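```bash
python3 - <<'E'
from m import *
a=snapshot("side");b=snapshot("top")
A=lambda l:np.array(l,float)/8-0.5+[200,190]
B=lambda l:np.array(l,float)/8-0.5+[220,155]
def circ(P,R):
    o=least_squares(lambda p:np.hypot(*(P-p).T)-R,P.mean(0)); o2=least_squares(lambda p:np.hypot(*(P-p[:2]).T)-p[2],[*o.x,R]); return np.round(o.x,4),np.round(o2.x,4),np.round(np.abs(o.fun).max(),4)
ts=plane(a,A([(345,127),(290,136),(256,155),(236,190),(455,190),(440,158),(400,135)]),.091)[:,:2]
print("tin side",circ(ts,.042))
tt=plane(b,B([(513,190),(512,235),(540,160),(525,300),(560,325),(600,332),(585,133),(640,136),(718,235)]),.091)[:,:2]
print("tin top",circ(tt,.042))
pt=plane(b,B([(440,228),(577,88),(577,370),(475,140),(475,318),(640,105)]),.046)[:,:2]
print("pan top",circ(pt,.065))
ps=plane(a,A([(165,290),(190,250),(185,345),(250,385),(330,402),(430,380),(490,330),(505,295)]),.046)[:,:2]
print("pan side",circ(ps,.065))
C=plane(b,B([(458,45),(775,125),(678,552),(347,472)]),.035)[:,:2]
D=plane(a,A([(62,362),(535,515),(737,320),(395,478)]),.035)[:,:2]
print("scale corners top\n",C.round(4),"\nside",D.round(4)); print("len",np.linalg.norm(C-np.roll(C,-1,0),axis=1), "cen",C.mean(0))
v=(C[0]-C[3])+(C[1]-C[2]); print("yaw",np.degrees(np.arctan2(v[1],v[0])))
for s,box,n in((b,(292,209,9,10),"top"),(a,(273,229,11,7),"side")):
    x0,y0,w,h=box; g=cv2.cvtColor(s["color"],cv2.COLOR_BGR2GRAY)[y0:y0+h,x0:x0+w].astype(float)
    g=np.clip(g-np.percentile(g,60)-5,0,None); yy,xx=np.mgrid[y0:y0+h,x0:x0+w]
    c=[(g*xx).sum()/g.sum(),(g*yy).sum()/g.sum()]; print("button",n,np.round(c,2),plane(s,[c],.029).round(4))
st=B([(53,343)]); print("stylus collar top",plane(b,st,.111).round(4))
print("stylus collar side",plane(a,A([(280,549)]),.111).round(4), "top of handle side",plane(a,A([(276,403)]),.166).round(4))
E
```

```text
tin side (array([0.5765, 0.0102]), array([0.5766, 0.0099, 0.0417]), np.float64(0.001))
tin top (array([0.5756, 0.0083]), array([0.5748, 0.0047, 0.0479]), np.float64(0.0106))
pan top (array([0.5841, 0.0196]), array([0.5836, 0.0185, 0.0661]), np.float64(0.0021))
pan side (array([0.578, 0.024]), array([0.5781, 0.023 , 0.066 ]), np.float64(0.003))
scale corners top
 [[ 0.6753  0.0747]
 [ 0.6323 -0.0746]
 [ 0.431  -0.0223]
 [ 0.4732  0.1322]] 
side [[ 0.6706  0.0755]
 [ 0.4738  0.1232]
 [ 0.4262 -0.0187]
 [ 0.5282  0.1145]]
len [0.15540708 0.20796769 0.16018284 0.21009817] cen [0.55293103 0.02749514]
yaw -15.22240226955349
button top [296.43 213.95] [[0.4683 0.0059 0.029 ]]
button side [277.93 232.74] [[0.4657 0.0012 0.029 ]]
stylus collar top [[0.5295 0.259  0.111 ]]
stylus collar side [[0.5257 0.2578 0.111 ]] top of handle side [[0.5262 0.2559 0.166 ]]
```

```bash
cat > g.py <<'E'
from h import *
from scipy.spatial.transform import Rotation as Ro
def go(*pts,yaw=180.):
    s=telemetry.read_state(); R=s["ee_rot"]; y=np.radians(yaw)
    T=np.array([[np.cos(y),np.sin(y),0],[np.sin(y),-np.cos(y),0],[0,0,-1.]])
    print("t",round(float(s["clock"]),2),"tcp",s["tool_pos"].round(4),"w",round(float(s["gripper_width"])*1e3,1),"F",s["ft_force"].round(1))
    for p in pts: print(p,"rot",Ro.from_matrix(R.T@T).as_rotvec().round(4),"shift",(R.T@(np.array(p)-s["tool_pos"])*1e3).round(1))
E
python3 - <<'E'
from g import *
go((.523,-.293,.2),(.523,-.293,.15))
E
```

```text
t 0.5 tcp [ 0.2824 -0.613   0.2265] w 87.9 F [0.5 0.4 0.1]
(0.523, -0.293, 0.2) rot [ 1.000e-04 -0.000e+00  4.318e-01] shift [-352.4  190.    26.5]
(0.523, -0.293, 0.15) rot [ 1.000e-04 -0.000e+00  4.318e-01] shift [-352.4  189.9   76.5]
```

Emit:
{"op": "play_rows", "data": {
  "deltas": [0,0,0.15,-50,27,5,87,0,0,0.3,-105,57,10,87,0,0,0.43,-160,87,15,87,0,0,0.43,-215,117,20,87,0,0,0.43,-270,146,26,87],
  "force": 20
}}

```text
clock: 1.12
tool_pos: [0.467, -0.3666, 0.2009]
ee_rot: [[-1.0, -0.002, 0.001], [-0.002, 1.0, -0.0], [-0.001, -0.0, -1.0]]
ft_force: [1.1, -0.2, 0.8]
gripper_width: 0.0873
```

```bash
python3 - <<'E'
from g import *
go((.523,-.293,.15))
E
```

```text
t 1.12 tcp [ 0.467  -0.3666  0.2009] w 87.3 F [ 1.1 -0.2  0.8]
(0.523, -0.293, 0.15) rot [-0.0004  0.0008  0.0018] shift [-56.1  73.5  51. ]
```

Emit:
{"op": "play_rows", "data": {
  "deltas": [0,0,0,-28,37,10,87,0,0,0,-56,73,30,87,0,0,0,-56,73,51,87,0,0,0,-56,73,51,87]
}}

```text
clock: 1.62
tool_pos: [0.5222, -0.2926, 0.1485]
ee_rot: [[-1.0, -0.003, -0.002], [-0.003, 1.0, 0.001], [0.002, 0.001, -1.0]]
ft_force: [0.0, 1.2, 0.3]
gripper_width: 0.0869
```

```bash
python3 - <<'E'
from g import *
a=snapshot("side");b=snapshot("top")
crop(a,225,115,110,100,6,"pics/s1.png"); crop(b,330,150,110,90,6,"pics/t1.png")
go((.523,-.293,.055))
E
```

```text
t 1.73 tcp [ 0.523  -0.2939  0.1506] w 86.9 F [ 1.  -0.9  0.1]
(0.523, -0.293, 0.055) rot [-0.0008  0.001   0.0017] shift [ 0.1  1.  95.6]
```

View pics/s1.png

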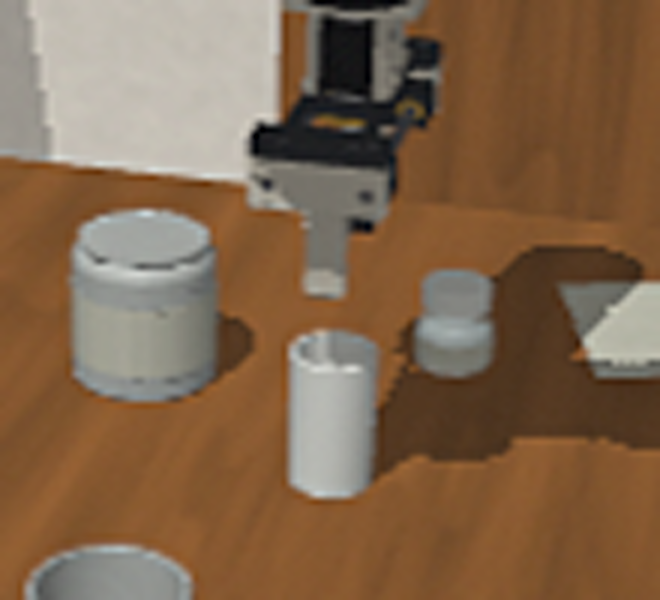

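View pics/t1.png

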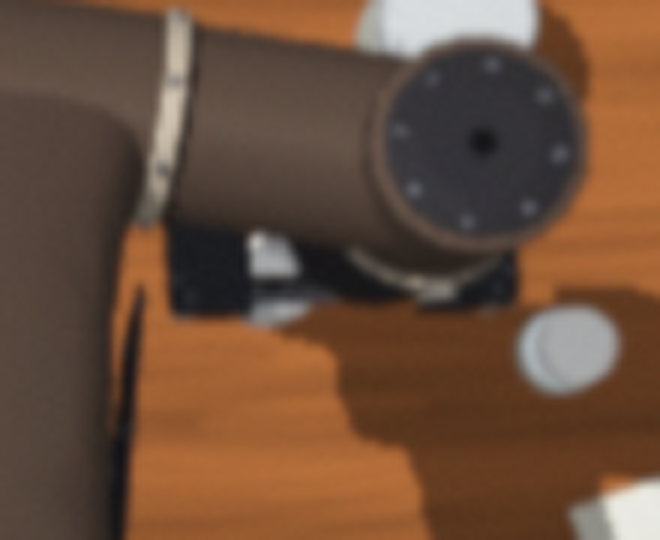

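```bash
python3 - <<'E'
from g import *
a=snapshot("side")
print(proj(a,[(.523,-.249,.15),(.523,-.228,.15),(.5135,-.228,.15),(.5325,-.228,.15)]).round(1))
print("obs l,r,bottom",303/6+225-.4,347/6+225-.4,297/6+115-.4)
print(plane(a,[((325)/6+225-.4,297/6+115-.4)],.15))
E
```

```text
[[277.9 162.7]
 [276.7 165.2]
 [279.3 165.5]
 [274.  164.9]]
obs l,r,bottom 275.1 282.43333333333334 164.1
[[ 0.51780591 -0.23872026  0.15      ]]
```

Emit:
{"op": "play_rows", "data": {
  "deltas": [0,0,0,-2,1,40,87,0,0,0,-2,1,70,87,0,0,0,-2,1,95,87,0,0,0,-2,1,95,87]
}}

```text
clock: 2.28
tool_pos: [0.5243, -0.2937, 0.0552]
ee_rot: [[-1.0, -0.0, -0.0], [-0.0, 1.0, -0.0], [0.0, -0.0, -1.0]]
ft_force: [-0.5, 0.4, 0.4]
gripper_width: 0.0868
```

```bash
python3 - <<'E'
from g import *
a=snapshot("side")
crop(a,225,115,110,100,6,"pics/s2.png")
go((.525,-.293,.055))
E
```

```text
t 2.33 tcp [ 0.5253 -0.2939  0.0566] w 87.1 F [ 0.2 -0.3 -0.1]
(0.525, -0.293, 0.055) rot [-0.0013  0.0017  0.0007] shift [0.3 0.9 1.6]
```

View pics/s2.png

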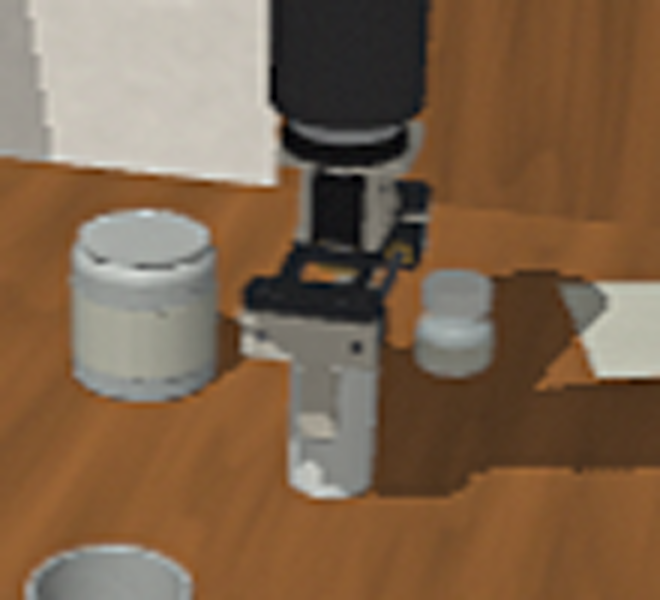

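Emit:
{"op": "play_rows", "data": {
  "deltas": [0,0,0,0,0,1,60,0,0,0,0,0,1,45,0,0,0,0,0,1,45,0,0,0,0,0,1,45,0,0,0,0,0,1,45],
  "force": 15
}}

```text
clock: 2.95
tool_pos: [0.5256, -0.2939, 0.0559]
ee_rot: [[-1.0, -0.001, 0.002], [-0.001, 1.0, -0.001], [-0.002, -0.001, -1.0]]
ft_force: [0.3, 1.1, 2.5]
gripper_width: 0.0548
```

```bash
python3 - <<'E'
from g import *
a=snapshot("side")
crop(a,225,115,110,100,6,"pics/s3.png")
go((.525,-.293,.055))
E
```

```text
t 3.0 tcp [ 0.5257 -0.2939  0.0559] w 55.1 F [0.1 1.1 2.7]
(0.525, -0.293, 0.055) rot [-0.0015  0.0023  0.0009] shift [0.7 0.9 0.9]
```

View pics/s3.png

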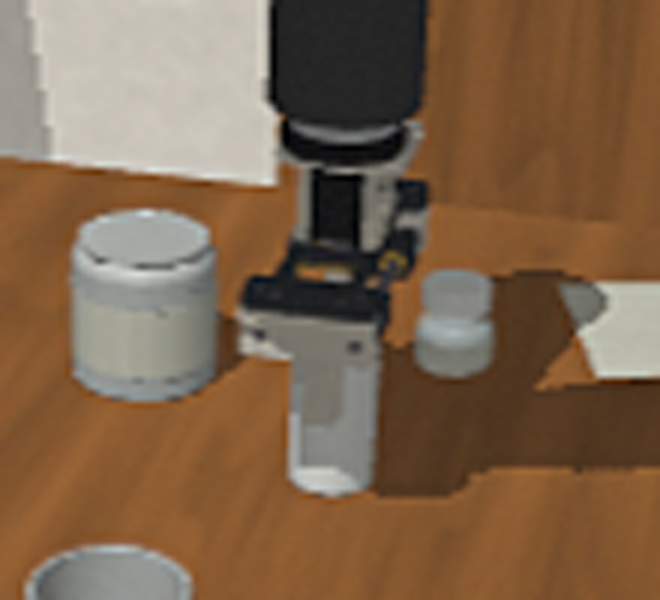

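Emit:
{"op": "play_rows", "data": {
  "deltas": [0,0,0,0,0,-30,45,0,0,0,0,0,-75,45,0,0,0,0,0,-120,45,0,0,0,-10,50,-130,45,0,0,0,-20,100,-130,45]
}}

```text
clock: 3.62
tool_pos: [0.5457, -0.1931, 0.187]
ee_rot: [[-1.0, 0.001, 0.004], [0.001, 1.0, -0.001], [-0.004, -0.001, -1.0]]
ft_force: [0.8, 0.3, -1.0]
gripper_width: 0.0545
```

```bash
python3 - <<'E'
from g import *
go((.576,.009,.18))
E
```

```text
t 3.62 tcp [ 0.5457 -0.1931  0.187 ] w 54.5 F [ 0.8  0.3 -1. ]
(0.576, 0.009, 0.18) rot [-0.0015  0.0045 -0.0008] shift [-30.1 202.1   6.8]
```

Emit:
{"op": "play_rows", "data": {
  "deltas": [0,0,0,-8,55,3,45,0,0,0,-16,110,7,45,0,0,0,-24,165,7,45,0,0.004,0,-30,202,7,45,0,0.004,0,-30,202,7,45]
}}

```text
clock: 4.25
tool_pos: [0.5761, 0.0114, 0.1795]
ee_rot: [[-1.0, -0.002, 0.0], [-0.002, 1.0, -0.001], [-0.0, -0.001, -1.0]]
ft_force: [-0.3, 0.2, -0.2]
gripper_width: 0.0545
```

```bash
python3 - <<'E'
from g import *
a=snapshot("side");b=snapshot("top")
cv2.imwrite("pics/s4.png",cv2.resize(a["color"][150:255,190:330],None,fx=5.5,fy=5.5,interpolation=cv2.INTER_NEAREST)); crop(b,220,140,140,100,5.5,"pics/t4.png")
go((.576,.009,.18))
E
```

```text
t 4.35 tcp [0.5756 0.0092 0.1795] w 54.3 F [-0.3 -0.8 -0.7]
(0.576, 0.009, 0.18) rot [-0.0017 -0.0004  0.0001] shift [-0.4 -0.2 -0.5]
```

View pics/s4.png

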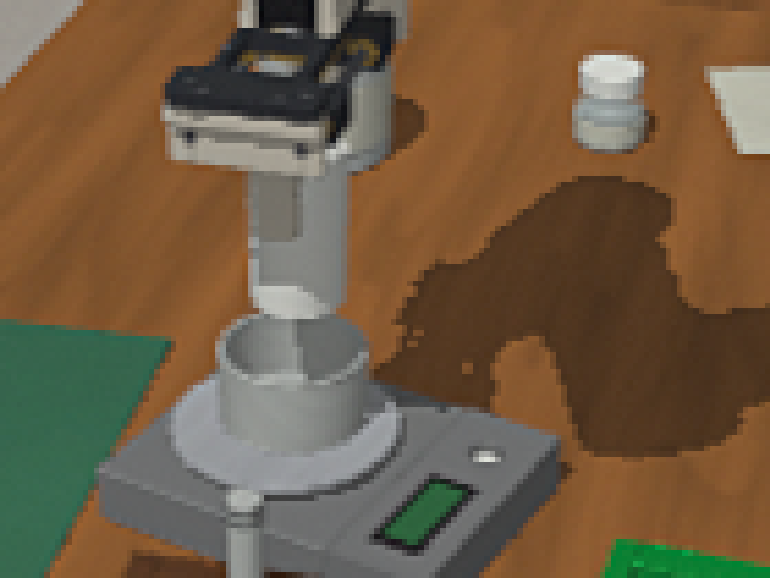

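View pics/t4.png

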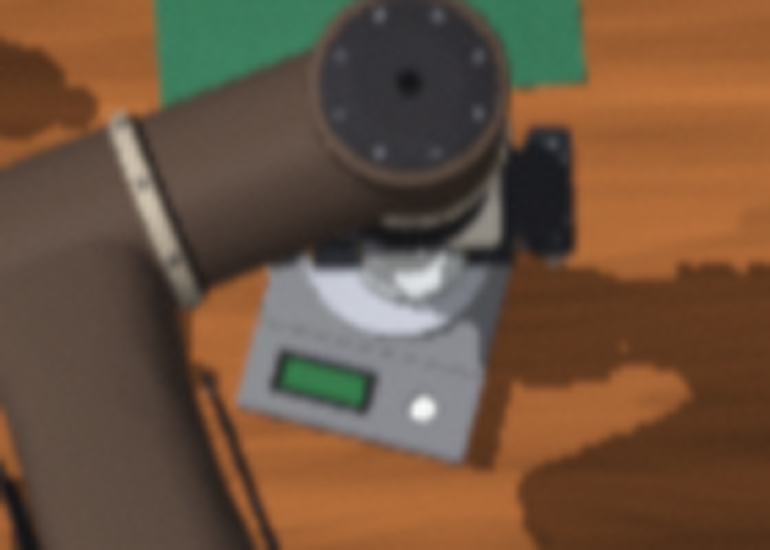

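```bash
python3 - <<'E'
from m import *
a=snapshot("side")
A=lambda l:np.array(l,float)/5.5-0.5+[190,150]
def circ(P,R):
    o=least_squares(lambda p:np.hypot(*(P-p).T)-R,P.mean(0)); return np.round(o.x,4),np.round(o.fun*1e3,1)
print("foot",circ(plane(a,A([(250,292),(262,309),(280,317),(300,319),(322,316),(347,302),(347,298)]),.124)[:,:2],.026))
print("tin",circ(plane(a,A([(217,345),(228,328),(250,316),(290,310),(330,316),(357,330),(370,350)]),.091)[:,:2],.042))
E
```

```text
foot (array([0.5724, 0.0085]), array([ 1.7, -0.5,  0.1,  0. ,  0. ,  1.1,  0.2]))
tin (array([0.5763, 0.0125]), array([-0.2,  0.5,  0.9,  0. , -0.9, -0.5,  1.7]))
```

Emit:
{"op": "play_rows", "data": {
  "deltas": [0,0,0,-4,3,10,45,0,0,0,-4,3,35,45,0,0,0,-4,3,55,45,0,0,0,-4,3,65,45,0,0,0,-4,3,65,45]
}}

```text
clock: 5.03
tool_pos: [0.5792, 0.0109, 0.1137]
ee_rot: [[-1.0, 0.002, -0.002], [0.002, 1.0, -0.002], [0.002, -0.002, -1.0]]
ft_force: [-0.1, -0.5, -0.8]
gripper_width: 0.0546
```

```bash
python3 - <<'E'
from g import *
a=snapshot("side")
cv2.imwrite("pics/s5.png",cv2.resize(a["color"][150:255,190:330],None,fx=5.5,fy=5.5,interpolation=cv2.INTER_NEAREST))
go((.579,.012,.1046))
E
```

```text
t 5.08 tcp [0.5797 0.0111 0.1145] w 54.8 F [ 0.1 -0.1  0.2]
(0.579, 0.012, 0.1046) rot [-0.002  -0.0004 -0.0012] shift [0.7 0.9 9.9]
```

View pics/s5.png

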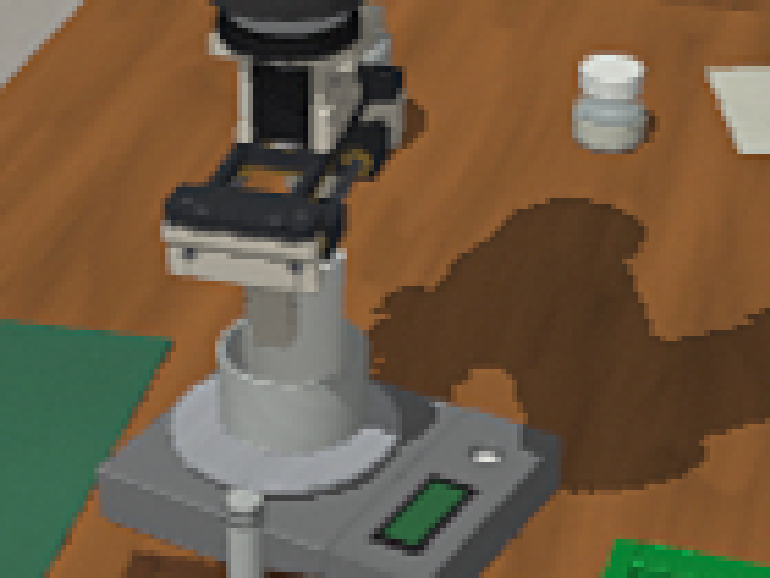

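The beaker is inside the tin rim, roughly centred at (294,350) in the crop. I'll lower the last centimetre slowly.

Emit:
{"op": "play_rows", "data": {
  "deltas": [0,0,0,0,0,3,45,0,0,0,0,0,5,45,0,0,0,0,0,7,45,0,0,0,0,0,8,45,0,0,0,0,0,8,45]
}}

```text
clock: 5.7
tool_pos: [0.5797, 0.0112, 0.1065]
ee_rot: [[-1.0, 0.001, -0.001], [0.001, 1.0, -0.002], [0.001, -0.002, -1.0]]
ft_force: [-0.1, -0.1, -0.5]
gripper_width: 0.0548
```

Emit:
{"op": "play_rows", "data": {
  "deltas": [0,0,0,0,0,1,45,0,0,0,0,0,2,45,0,0,0,0,0,2.5,45,0,0,0,0,0,2.5,45]
}}

```text
clock: 6.2
tool_pos: [0.5804, 0.0113, 0.1048]
ee_rot: [[-1.0, 0.001, 0.001], [0.001, 1.0, -0.002], [-0.001, -0.002, -1.0]]
ft_force: [-0.8, -0.2, 5.2]
gripper_width: 0.0544
```

Emit:
{"op": "play_rows", "data": {
  "deltas": [0,0,0,0,0,-1,56,0,0,0,0,0,-1,62,0,0,0,0,0,-1,75,0,0,0,0,0,-1,80]
}}

```text
clock: 6.7
tool_pos: [0.5803, 0.0112, 0.1057]
ee_rot: [[-1.0, 0.001, 0.001], [0.001, 1.0, -0.002], [-0.001, -0.002, -1.0]]
ft_force: [0.1, -0.5, -0.4]
gripper_width: 0.0762
```

Emit:
{"op": "play_rows", "data": {
  "deltas": [0,0,0,0,0,-10,80,0,0,0,0,0,-30,80,0,0,0,0,0,-60,80,0,0,0,0,0,-100,80,0,0,0,0,0,-120,80]
}}

```text
clock: 7.32
tool_pos: [0.5811, 0.0115, 0.229]
ee_rot: [[-1.0, 0.0, 0.004], [0.0, 1.0, -0.001], [-0.004, -0.001, -1.0]]
ft_force: [0.4, 0.3, -0.3]
gripper_width: 0.08
```

```bash
python3 - <<'E'
from g import *
a=snapshot("side")
cv2.imwrite("pics/s6.png",cv2.resize(a["color"][150:255,190:330],None,fx=5.5,fy=5.5,interpolation=cv2.INTER_NEAREST))
go((.5285,.258,.21),(.5285,.258,.117))
E
```

```text
t 7.38 tcp [0.5819 0.0116 0.2311] w 80.1 F [1.4 0.1 2.8]
(0.5285, 0.258, 0.21) rot [-0.0011  0.007  -0.0002] shift [ 53.6 246.5  20.5]
(0.5285, 0.258, 0.117) rot [-0.0011  0.007  -0.0002] shift [ 54.3 246.6 113.5]
```

View pics/s6.png

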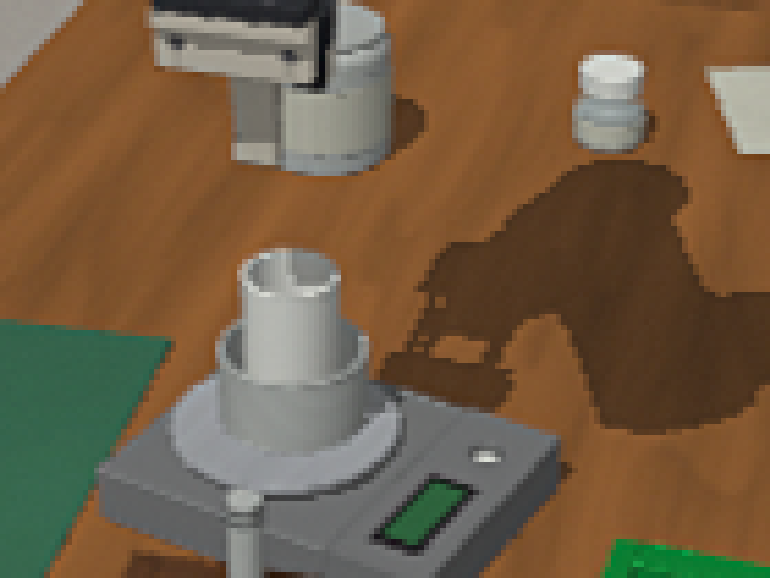

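Emit:
{"op": "play_rows", "data": {
  "deltas": [0,0,0,12,55,5,60,0,0,0,24,110,10,60,0,0,0,36,165,18,60,0,0,0,48,220,20,60,0,0.004,0,53,245,20,60]
}}

```text
clock: 8.0
tool_pos: [0.5283, 0.259, 0.2107]
ee_rot: [[-1.0, -0.002, 0.003], [-0.002, 1.0, -0.001], [-0.003, -0.001, -1.0]]
ft_force: [-0.3, 0.4, 0.2]
gripper_width: 0.0601
```

```bash
python3 - <<'E'
from g import *
a=snapshot("side");b=snapshot("top")
cv2.imwrite("pics/s7.png",cv2.resize(a["color"][190:310,180:300],None,fx=5,fy=5,interpolation=cv2.INTER_NEAREST)); crop(b,190,150,120,100,5,"pics/t7.png")
go((.5285,.257,.21),(.5285,.257,.117))
E
```

```text
t 8.1 tcp [0.5288 0.2588 0.2107] w 59.9 F [ 1.1 -0.4 -0.6]
(0.5285, 0.257, 0.21) rot [-0.0009  0.0031  0.0026] shift [ 0.3 -1.8  0.7]
(0.5285, 0.257, 0.117) rot [-0.0009  0.0031  0.0026] shift [ 0.6 -1.8 93.7]
```

View pics/s7.png

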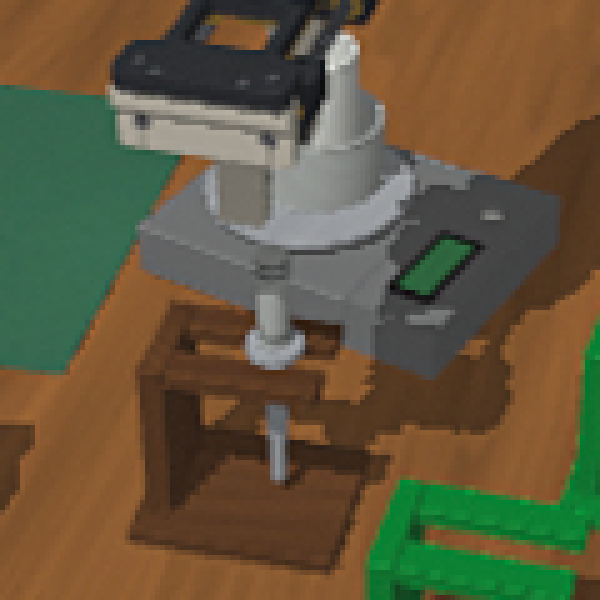

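View pics/t7.png

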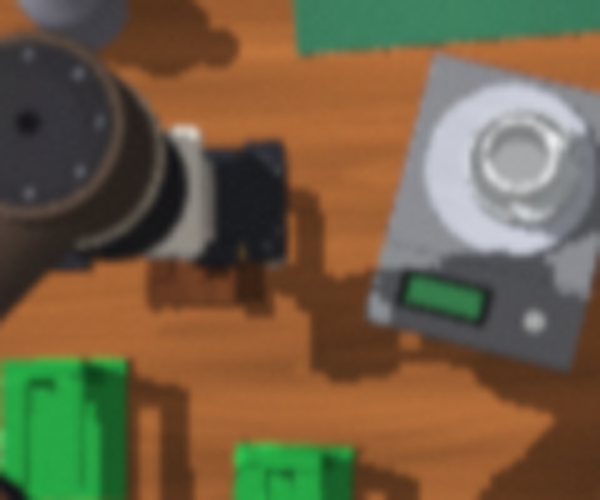

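Emit:
{"op": "play_rows", "data": {
  "deltas": [0,0,0,0,-2,30,60,0,0,0,0,-2,60,60,0,0,0,0,-2,85,60,0,0.003,0,0,-2,93,60,0,0.003,0,0,-2,93,60]
}}

```text
clock: 8.72
tool_pos: [0.5295, 0.2562, 0.1179]
ee_rot: [[-1.0, -0.002, -0.0], [-0.002, 1.0, -0.001], [0.0, -0.001, -1.0]]
ft_force: [0.1, 0.7, -0.0]
gripper_width: 0.06
```

```bash
python3 - <<'E'
from g import *
a=snapshot("side")
cv2.imwrite("pics/s8.png",cv2.resize(a["color"][190:310,180:300],None,fx=5,fy=5,interpolation=cv2.INTER_NEAREST))
go((.5285,.257,.117))
E
```

```text
t 8.78 tcp [0.5298 0.2566 0.1185] w 59.9 F [0.2 0.1 0.7]
(0.5285, 0.257, 0.117) rot [-0.0005  0.0009  0.0021] shift [1.3 0.4 1.5]
```

View pics/s8.png

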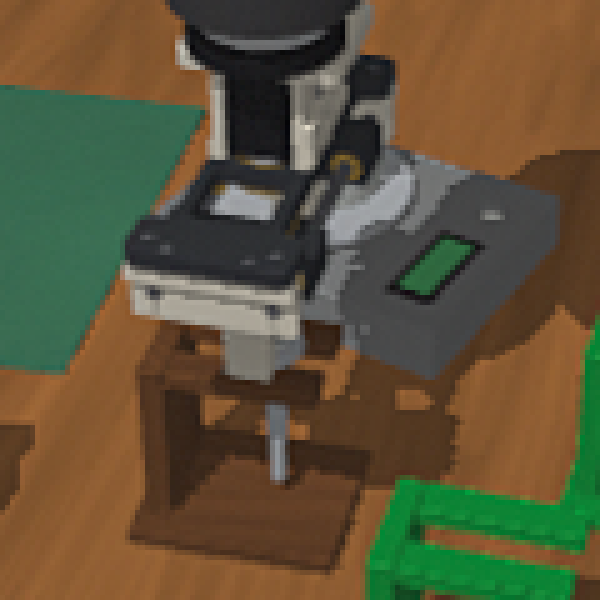

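```bash
python3 - <<'E'
from g import *
a=snapshot("side")
def c(p): return ((proj(a,p)+.5-[180,190])*5).round(0)
print(c([(.5298,.2566,.111),(.5298,.2566+.03,.118),(.5298,.2566+.051,.118),(.5203,.2566+.051,.118),(.5393,.2566+.051,.118)]))
E
```

```text
[[268. 340.]
 [249. 366.]
 [236. 392.]
 [255. 395.]
 [217. 389.]]
```

Emit:
{"op": "play_rows", "data": {
  "deltas": [0,0,0,0,0,1.5,40,0,0,0,0,0,1.5,20,0,0,0,0,0,1.5,10,0,0,0,0,0,1.5,5,0,0,0,0,0,1.5,5],
  "force": 40
}}

```text
clock: 9.45
tool_pos: [0.5299, 0.257, 0.1174]
ee_rot: [[-1.0, -0.002, 0.002], [-0.002, 1.0, 0.0], [-0.002, 0.0, -1.0]]
ft_force: [0.5, 0.4, -1.4]
gripper_width: 0.0153
```

```bash
python3 - <<'E'
from g import *
a=snapshot("side")
cv2.imwrite("pics/s9.png",cv2.resize(a["color"][190:310,180:300],None,fx=5,fy=5,interpolation=cv2.INTER_NEAREST))
go((.5285,.257,.117))
E
```

```text
t 9.5 tcp [0.5299 0.257  0.1174] w 15.2 F [ 0.3  0.8 -0. ]
(0.5285, 0.257, 0.117) rot [0.0001 0.0016 0.0024] shift [1.4 0.  0.4]
```

View pics/s9.png

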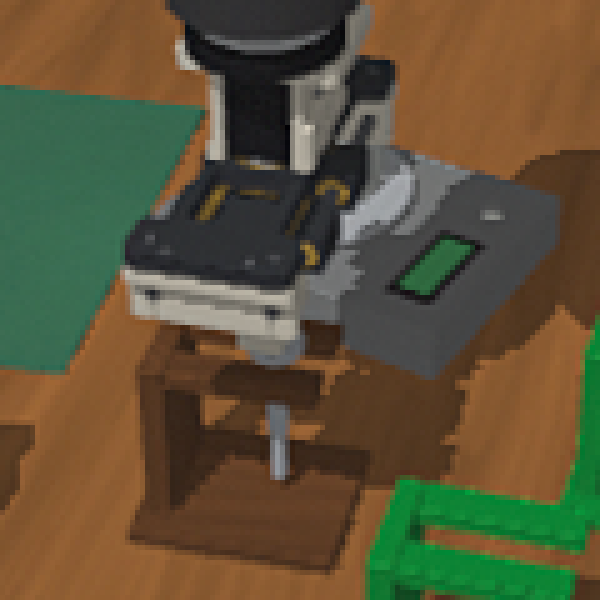

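Emit:
{"op": "play_rows", "data": {
  "deltas": [0,0,0,0,0,-25,5,0,0,0,0,0,-60,5,0,0,0,0,0,-100,5,0,0,0,0,0,-120,5,0,0.002,0,0,0,-120,5]
}}

```text
clock: 10.12
tool_pos: [0.5302, 0.2574, 0.239]
ee_rot: [[-1.0, -0.003, 0.002], [-0.003, 1.0, 0.002], [-0.002, 0.002, -1.0]]
ft_force: [-0.2, 0.0, -1.7]
gripper_width: 0.0153
```

```bash
python3 - <<'E'
from g import *
a=snapshot("side");b=snapshot("top")
cv2.imwrite("pics/s10.png",cv2.resize(a["color"][160:310,170:320],None,fx=4,fy=4,interpolation=cv2.INTER_NEAREST))
go((.468,.0055,.19))
E
```

```text
t 10.22 tcp [0.5292 0.2568 0.2365] w 15.2 F [-0.1 -1.1 -1.6]
(0.468, 0.0055, 0.19) rot [-0.0002 -0.0015  0.0022] shift [  61.7 -251.1   46.6]
```

View pics/s10.png

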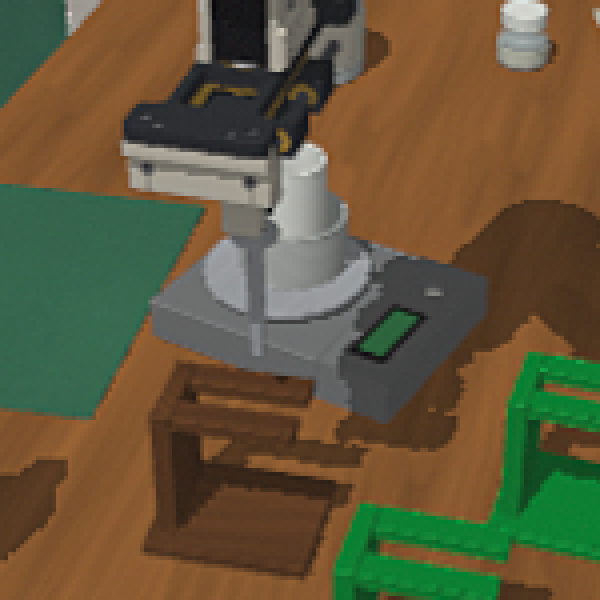

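Emit:
{"op": "play_rows", "data": {
  "deltas": [0,0,0,13,-55,5,5,0,0,0,26,-110,15,5,0,0,0,39,-165,30,5,0,0,0,54,-220,45,5,0,0,0,62,-251,47,5]
}}

```text
clock: 10.85
tool_pos: [0.4651, 0.0031, 0.1873]
ee_rot: [[-1.0, -0.001, -0.006], [-0.001, 1.0, -0.001], [0.006, -0.001, -1.0]]
ft_force: [1.4, 0.4, 0.5]
gripper_width: 0.015
```

```bash
python3 - <<'E'
from g import *
go((.468,.0055,.150))
E
```

```text
t 10.85 tcp [0.4651 0.0031 0.1873] w 15.0 F [1.4 0.4 0.5]
(0.468, 0.0055, 0.15) rot [-0.0014 -0.0056  0.0007] shift [-3.1  2.5 37.3]
```

Emit:
{"op": "play_rows", "data": {
  "deltas": [0,-0.005,0,-3,2.5,15,5,0,-0.005,0,-3,2.5,30,5,0,-0.005,0,-3,2.5,40,5,0,-0.005,0,-3,2.5,40,5,0,-0.005,0,-3,2.5,40,5]
}}

```text
clock: 11.48
tool_pos: [0.4682, 0.0059, 0.1475]
ee_rot: [[-1.0, -0.001, -0.0], [-0.001, 1.0, -0.001], [0.0, -0.001, -1.0]]
ft_force: [-0.8, 0.9, -0.8]
gripper_width: 0.0155
```

```bash
python3 - <<'E'
from g import *
a=snapshot("side");b=snapshot("top")
cv2.imwrite("pics/s11.png",cv2.resize(a["color"][190:265,240:310],None,fx=8,fy=8,interpolation=cv2.INTER_NEAREST))
cv2.imwrite("pics/t11.png",cv2.resize(b["color"][170:240,260:340],None,fx=8,fy=8,interpolation=cv2.INTER_NEAREST))
go((.468,.0055,.1264))
E
```

```text
t 11.57 tcp [0.4682 0.0059 0.1477] w 15.0 F [-0.6  0.4 -0.3]
(0.468, 0.0055, 0.1264) rot [-0.0011  0.0001  0.0012] shift [ 0.3 -0.3 21.3]
```

View pics/s11.png

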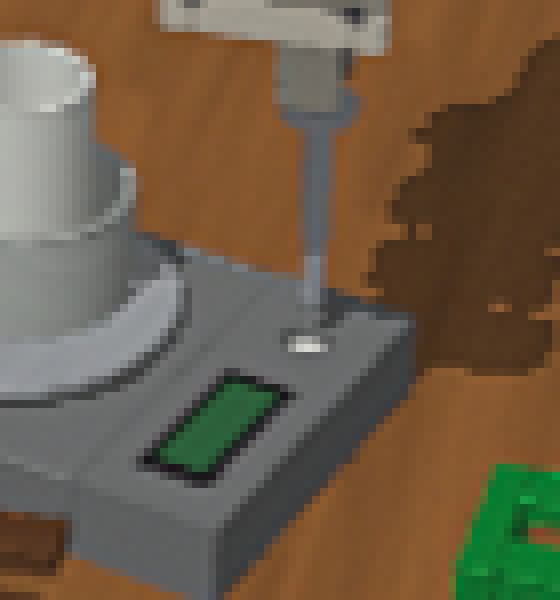

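View pics/t11.png

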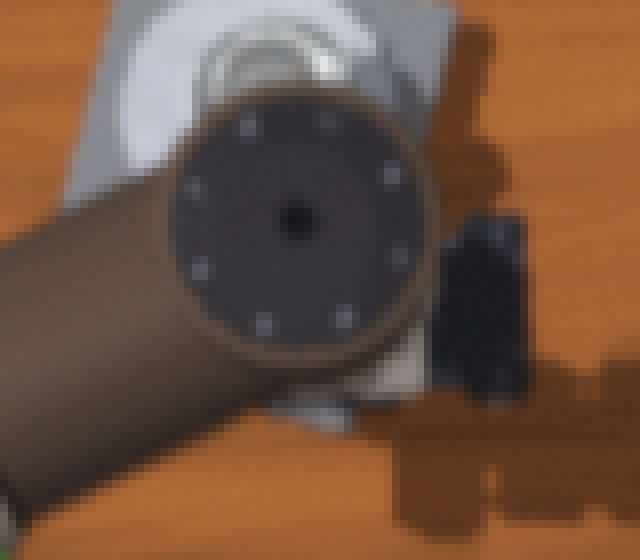

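```bash
python3 - <<'E'
from g import *
a=snapshot("side")
def c(p): return ((proj(a,p)+.5-[240,190])*8).round(1)
t=telemetry.read_state()["tool_pos"]; print(t)
print("tip exp",c([(t[0],t[1],t[2]-.0974)]),"axis",c([(t[0],t[1],t[2]-.0974+h) for h in(.02,.05,.08)]))
print("button exp at .468,.0055:",c([(.468,.0055,.029),(.468,.0055,.035)]))
for s in range(8): print(a["color"][222+s,272:292].mean(-1).round().astype(int))
for px in [(314.5,316)]: print(plane(a,[(px[0]/8-.5+240,px[1]/8-.5+190)],.0503))
E
```

```text
[0.46821219 0.00577663 0.14774377]
tip exp [[300.4 305.8]] axis [[302.  262.3]
 [304.5 195.6]
 [307.  127.2]]
button exp at .468,.0055: [[299.4 351.2]
 [299.9 338.4]]
[ 84  84  86  87  85  95 126 131 105  84  87  87  88  92  74  53  55  54
  53  56]
[ 87  85  87  88  87  95 124 126 102  84  88  86  89  89  74  53  55  53
  54  53]
[109 109 102 103  99 100 124 123 100  84  88  88  90  72  49  52  53  54
  54  53]
[106 103 105 107 107 119 133 120  96  84  87  87  90  76  59  56  53  53
  54  54]
[103 104 107 108 106 112 130 121  80  62  75  85  89  93  93  74  51  53
  54  53]
[105 106 106 106 106 110 125 115  74  62  63  62  63  76  68  53  53  53
  53  51]
[108 107 107 106 107 100 103  96  65  61  61  66  72  71  66  61  59  56
  55  51]
[107 106 106 107 108 107 111 110  86  59  64  97 115 114  94  71  72  74
  70  62]
[[0.46150229 0.01121671 0.0503    ]]
```

Emit:
{"op": "play_rows", "data": {
  "deltas": [0,0,0,-2,0,4,5,0,0,0,-2.5,0,8,5,0,0,0,-2.5,0,11,5,0,0,0,-2.5,0,11,5]
}}

```text
clock: 12.12
tool_pos: [0.4705, 0.0057, 0.1364]
ee_rot: [[-1.0, -0.001, -0.001], [-0.001, 1.0, -0.001], [0.001, -0.001, -1.0]]
ft_force: [0.3, 0.4, -0.5]
gripper_width: 0.0151
```

```bash
python3 - <<'E'
from g import *
a=snapshot("side")
cv2.imwrite("pics/s12.png",cv2.resize(a["color"][205:250,255:305],None,fx=12,fy=12,interpolation=cv2.INTER_NEAREST))
go((.4705,.0055,.1264))
def c(p): return ((proj(a,p)+.5-[255,205])*12).round(1)
t=telemetry.read_state()["tool_pos"]
print(c([(t[0],t[1],t[2]-.0974),(.4705,.0055,.035),(.4795,.0055,.035),(.4615,.0055,.035),(.4705,-.0035,.035),(.4705,.0145,.035)]))
E
```

```text
t 12.18 tcp [0.4706 0.0057 0.1366] w 15.4 F [-0.9 -0.8 -1.2]
(0.4705, 0.0055, 0.1264) rot [-0.0013 -0.0002  0.001 ] shift [ 0.1 -0.2 10.2]
[[260.3 313.1]
 [260.4 326.2]
 [226.4 321.3]
 [294.4 331.2]
 [267.7 307.4]
 [253.  345.3]]
```

View pics/s12.png

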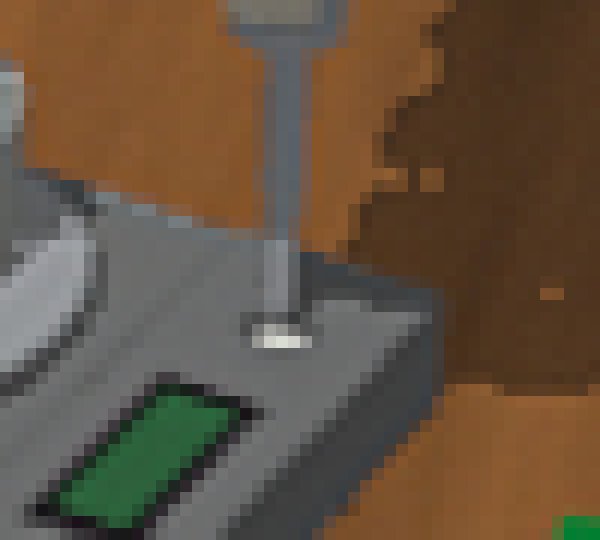

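Emit:
{"op": "play_rows", "data": {
  "deltas": [0,0,0,0,1.3,2,5,0,0,0,0,1.3,5,5,0,0,0,0,1.3,8,5,0,0,0,0,1.3,8,5],
  "force": 50
}}

```text
clock: 12.68
tool_pos: [0.4704, 0.0069, 0.1283]
ee_rot: [[-1.0, -0.001, -0.001], [-0.001, 1.0, -0.001], [0.001, -0.001, -1.0]]
ft_force: [-0.4, 0.7, 0.4]
gripper_width: 0.0149
```

```bash
python3 - <<'E'
from g import *
a=snapshot("side")
cv2.imwrite("pics/s13.png",cv2.resize(a["color"][205:250,255:305],None,fx=12,fy=12,interpolation=cv2.INTER_NEAREST))
go((.4705,.007,.1204))
E
```

```text
t 12.72 tcp [0.4705 0.0069 0.1284] w 15.5 F [ 0.2  1.  -0.8]
(0.4705, 0.007, 0.1204) rot [-0.0015 -0.0005  0.0011] shift [0.  0.1 8. ]
```

View pics/s13.png

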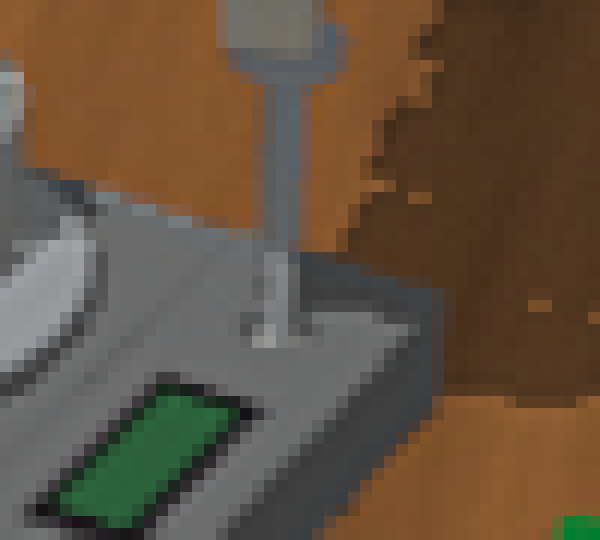

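The tip is at (280,340), inside the hole between its edges at 244 and 312, and there is no contact force yet. Next I'll press.

Emit:
{"op": "play_rows", "data": {
  "deltas": [0,0,0,0,0,2,5,0,0,0,0,0,4,5,0,0,0,0,0,5,5,0,0,0,0,0,5,5]
}}

```text
clock: 13.22
tool_pos: [0.4707, 0.007, 0.1236]
ee_rot: [[-1.0, -0.001, -0.0], [-0.001, 1.0, -0.001], [0.0, -0.001, -1.0]]
ft_force: [0.3, -0.6, 2.7]
gripper_width: 0.0151
```

Emit:
{"op": "play_rows", "data": {
  "deltas": [0,0,0,0,0,1.5,5,0,0,0,0,0,3,5,0,0,0,0,0,4,5,0,0,0,0,0,4.3,5,0,0,0,0,0,4.3,5]
}}

```text
clock: 13.85
tool_pos: [0.4711, 0.007, 0.12]
ee_rot: [[-1.0, -0.002, 0.001], [-0.002, 1.0, -0.002], [-0.001, -0.002, -1.0]]
ft_force: [-2.2, 0.0, 9.3]
gripper_width: 0.015
```

Emit:
{"op": "play_rows", "data": {
  "deltas": [0,0,0,0,0,0.5,5,0,0,0,0,0,0.5,5,0,0,0,0,0,0.5,5,0,0,0,0,0,0.5,5,0,0,0,0,0,0.5,5]
}}

```text
clock: 14.48
tool_pos: [0.4712, 0.0069, 0.12]
ee_rot: [[-1.0, -0.002, 0.001], [-0.002, 1.0, -0.002], [-0.001, -0.002, -1.0]]
ft_force: [-3.3, -0.3, 9.9]
gripper_width: 0.0153
```

```bash
python3 - <<'E'
from g import *
a=snapshot("side")
cv2.imwrite("pics/s14.png",cv2.resize(a["color"][190:265,200:300],(800,600),interpolation=cv2.INTER_NEAREST))
go((.4705,.007,.1204))
E
```

```text
t 14.53 tcp [0.4712 0.007  0.12  ] w 15.0 F [-3.   0.1  9.7]
(0.4705, 0.007, 0.1204) rot [-0.0016  0.0011  0.0018] shift [ 0.7  0.  -0.4]
```

View pics/s14.png

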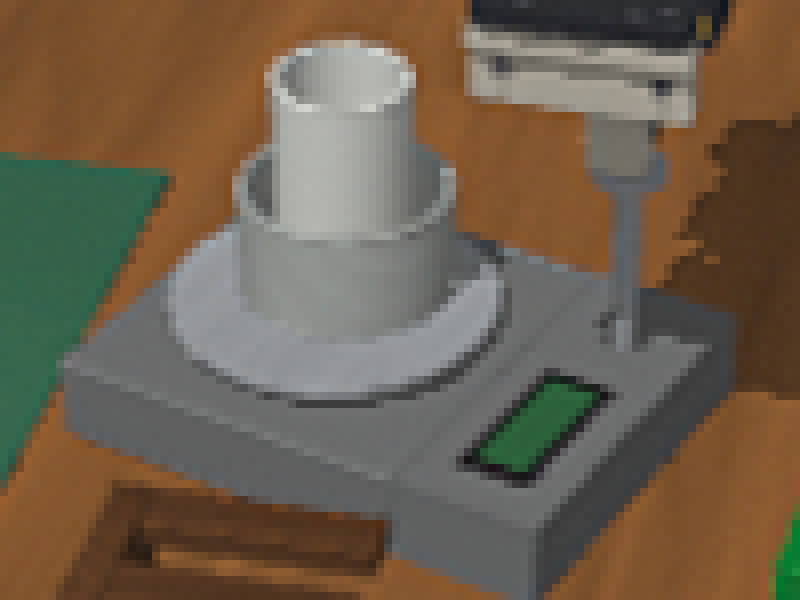

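Emit:
{"op": "play_rows", "data": {
  "deltas": [0,0,0,0,0,-6,5,0,0,0,0,0,-20,5,0,0,0,0,0,-50,5,0,0,0,0,0,-90,5,0,0,0,0,0,-120,5]
}}

```text
clock: 15.15
tool_pos: [0.4713, 0.0072, 0.2422]
ee_rot: [[-1.0, -0.002, 0.002], [-0.002, 1.0, -0.001], [-0.002, -0.001, -1.0]]
ft_force: [0.4, -0.4, -2.1]
gripper_width: 0.0152
```

```bash
python3 - <<'E'
from g import *
a=snapshot("side")
cv2.imwrite("pics/s15.png",cv2.resize(a["color"][160:280,190:320],None,fx=5,fy=5,interpolation=cv2.INTER_NEAREST))
go((.5299,.257,.24))
E
```

```text
t 15.2 tcp [0.4731 0.0073 0.2461] w 15.0 F [1.5 0.6 4.6]
(0.5299, 0.257, 0.24) rot [-0.0004  0.0077  0.0025] shift [-57.4 249.5   6.4]
```

View pics/s15.png

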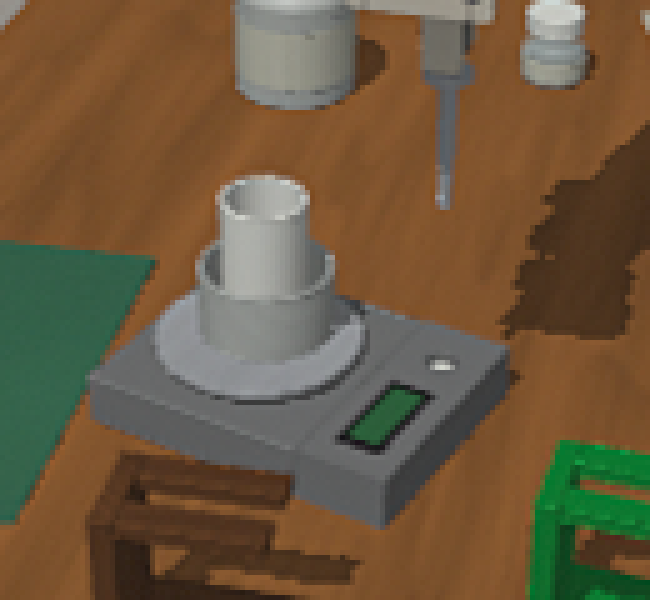

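Emit:
{"op": "play_rows", "data": {
  "deltas": [0,0.007,0,-13,55,5,5,0,0.007,0,-26,110,6,5,0,0.007,0,-39,165,6,5,0,0.007,0,-52,225,6,5,0,0.007,0,-57,249,6,5]
}}

```text
clock: 15.82
tool_pos: [0.5297, 0.2592, 0.2401]
ee_rot: [[-1.0, -0.004, 0.0], [-0.004, 1.0, -0.001], [-0.0, -0.001, -1.0]]
ft_force: [0.2, 0.3, -0.9]
gripper_width: 0.0151
```

Emit:
{"op": "play_rows", "data": {
  "deltas": [0,0,0,0,0,0,5,0,0,0,0,0,0,5]
}}

```text
clock: 16.08
tool_pos: [0.5293, 0.2585, 0.24]
ee_rot: [[-1.0, -0.004, -0.0], [-0.004, 1.0, -0.001], [0.0, -0.001, -1.0]]
ft_force: [-0.4, -0.3, -1.6]
gripper_width: 0.0149
```

```bash
python3 - <<'E'
from g import *
a=snapshot("side");b=snapshot("top")
cv2.imwrite("pics/s16.png",cv2.resize(a["color"][190:310,180:300],None,fx=5,fy=5,interpolation=cv2.INTER_NEAREST))
go((.5299,.257,.1174),(.5299,.257,.205))
E
```

```text
t 16.18 tcp [0.5295 0.2581 0.2404] w 15.2 F [ 0.1 -0.2 -0.3]
(0.5299, 0.257, 0.1174) rot [-0.0007  0.0003  0.0035] shift [ -0.4  -1.  123. ]
(0.5299, 0.257, 0.205) rot [-0.0007  0.0003  0.0035] shift [-0.4 -1.1 35.4]
```

View pics/s16.png

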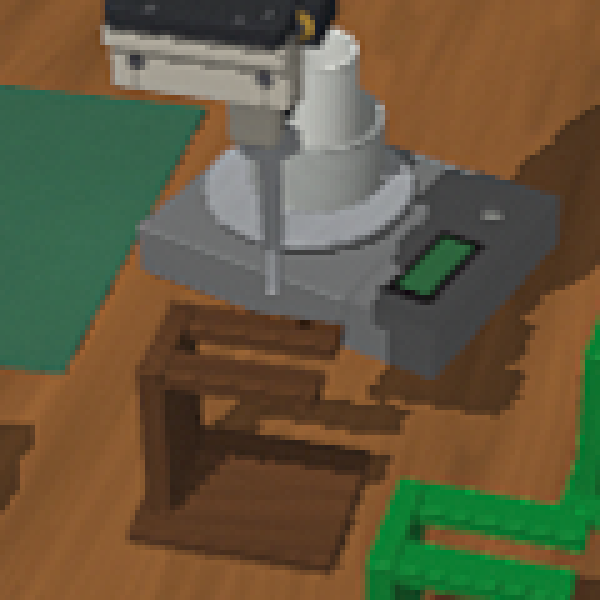

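Emit:
{"op": "play_rows", "data": {
  "deltas": [0,0,0,0,-1,15,5,0,0,0,0,-1,30,5,0,0,0,0,-1,45,5,0,0,0,0,-1,50,5]
}}

```text
clock: 16.68
tool_pos: [0.5289, 0.2564, 0.1886]
ee_rot: [[-1.0, -0.003, -0.002], [-0.003, 1.0, -0.002], [0.002, -0.002, -1.0]]
ft_force: [-0.0, -0.7, -0.3]
gripper_width: 0.0153
```

```bash
python3 - <<'E'
from g import *
a=snapshot("side")
cv2.imwrite("pics/s17.png",cv2.resize(a["color"][190:310,180:300],None,fx=5,fy=5,interpolation=cv2.INTER_NEAREST))
go((.5299,.257,.1174),(.5299,.257,.13))
E
```

```text
t 16.73 tcp [0.529  0.2566 0.1886] w 15.2 F [-0.5  0.2 -0.8]
(0.5299, 0.257, 0.1174) rot [-0.0022 -0.0015  0.0033] shift [-1.   0.5 71.2]
(0.5299, 0.257, 0.13) rot [-0.0022 -0.0015  0.0033] shift [-1.   0.5 58.6]
```

View pics/s17.png

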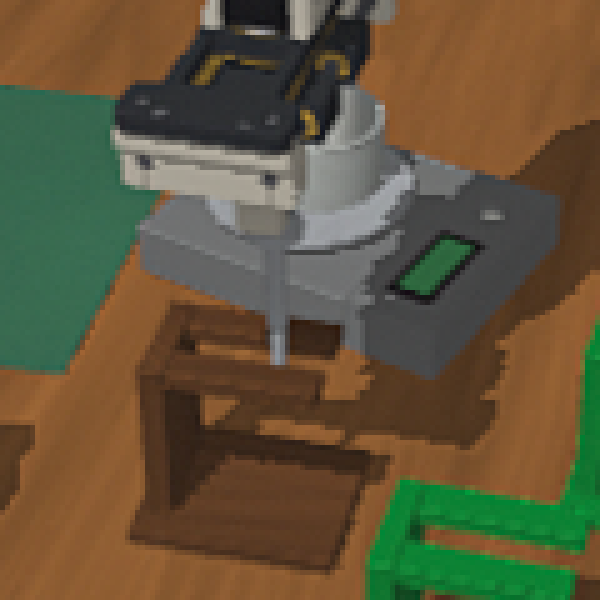

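The tip (280,362) is entering the slot behind the near prong, so I'll continue down.

Emit:
{"op": "play_rows", "data": {
  "deltas": [0,0,0,-1,0.5,15,5,0,0,0,-1,0.5,30,5,0,0,0,-1,0.5,45,5,0,0,0,-1,0.5,58,5,0,0,0,-1,0.5,60,5]
}}

```text
clock: 17.35
tool_pos: [0.5294, 0.2565, 0.1272]
ee_rot: [[-1.0, -0.003, -0.003], [-0.003, 1.0, -0.004], [0.003, -0.004, -1.0]]
ft_force: [0.3, 0.3, 0.2]
gripper_width: 0.0154
```

```bash
python3 - <<'E'
from g import *
a=snapshot("side")
cv2.imwrite("pics/s18.png",cv2.resize(a["color"][190:310,180:300],None,fx=5,fy=5,interpolation=cv2.INTER_NEAREST))
go((.5299,.257,.1174))
E
```

```text
t 17.4 tcp [0.5297 0.2568 0.1278] w 15.2 F [ 0.5 -0.  -1. ]
(0.5299, 0.257, 0.1174) rot [-0.0031 -0.0023  0.0034] shift [-0.2  0.3 10.4]
```

View pics/s18.png

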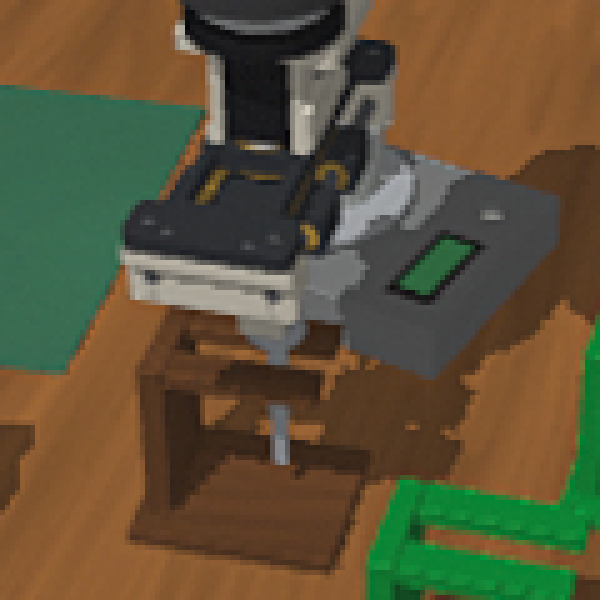

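Emit:
{"op": "play_rows", "data": {
  "deltas": [-0.003,-0.002,0,0,0,4,5,-0.003,-0.002,0,0,0,7,5,-0.003,-0.002,0,0,0,9.5,5,-0.003,-0.002,0,0,0,10.5,5,-0.003,-0.002,0,0,0,10.5,5]
}}

```text
clock: 18.02
tool_pos: [0.5297, 0.2568, 0.1174]
ee_rot: [[-1.0, -0.003, -0.0], [-0.003, 1.0, 0.0], [0.0, 0.0, -1.0]]
ft_force: [0.1, -0.0, -1.1]
gripper_width: 0.0153
```

Emit:
{"op": "play_rows", "data": {
  "deltas": [0,0,0,0,0,0.7,5,0,0,0,0,0,1.2,5,0,0,0,0,0,1.2,5]
}}

```text
clock: 18.4
tool_pos: [0.5298, 0.2568, 0.1173]
ee_rot: [[-1.0, -0.004, 0.0], [-0.004, 1.0, 0.0], [-0.0, 0.0, -1.0]]
ft_force: [-3.6, -0.1, 9.0]
gripper_width: 0.015
```

Emit:
{"op": "play_rows", "data": {
  "deltas": [0,0,0,0,0,0,5,0,0,0,0,0,0,18,0,0,0,0,0,0,24,0,0,0,0,0,0,40,0,0,0,0,0,0,55]
}}

```text
clock: 19.02
tool_pos: [0.5298, 0.2568, 0.1172]
ee_rot: [[-1.0, -0.004, 0.0], [-0.004, 1.0, 0.0], [-0.0, 0.0, -1.0]]
ft_force: [-0.1, 0.3, -0.1]
gripper_width: 0.0383
```

```bash
python3 - <<'E'
from g import *
a=snapshot("side")
cv2.imwrite("pics/s19.png",cv2.resize(a["color"][190:310,180:300],None,fx=5,fy=5,interpolation=cv2.INTER_NEAREST))
go((.5299,.257,.23))
E
```

```text
t 19.07 tcp [0.5298 0.2568 0.1172] w 42.6 F [ 0.5  0.2 -0. ]
(0.5299, 0.257, 0.23) rot [0.0001 0.0004 0.0037] shift [-1.000e-01  3.000e-01 -1.128e+02]
```

View pics/s19.png

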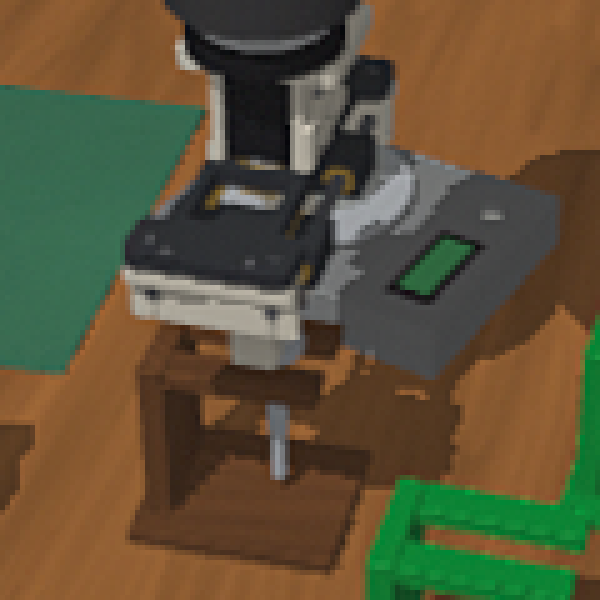

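The stylus hangs vertically with its tip at (279,478), as it did at the start. I'll retract upward.

Emit:
{"op": "play_rows", "data": {
  "deltas": [0,0,0,0,0,-15,60,0,0,0,0,0,-40,60,0,0,0,0,0,-80,60,0,0,0,0,0,-120,60,0,0,0,0,0,-150,60]
}}

```text
clock: 19.7
tool_pos: [0.5301, 0.2569, 0.2706]
ee_rot: [[-1.0, -0.004, 0.003], [-0.004, 1.0, 0.002], [-0.003, 0.002, -1.0]]
ft_force: [-0.3, 0.6, -0.1]
gripper_width: 0.0599
```

Emit:
{"op": "play_rows", "data": {
  "deltas": [0,0,0,30,-40,-10,60,0,0,0,60,-80,-10,60,0,0,0,80,-120,-10,60,0,0,0,80,-120,-10,60,0,0,0,80,-120,-10,60]
}}

```text
clock: 20.32
tool_pos: [0.451, 0.1367, 0.2813]
ee_rot: [[-1.0, -0.004, 0.005], [-0.004, 1.0, 0.003], [-0.005, 0.003, -1.0]]
ft_force: [0.3, 0.4, -1.3]
gripper_width: 0.0599
```

```bash
python3 - <<'E'
from m import *
from g import go
a=snapshot("side");b=snapshot("top")
cv2.imwrite("pics/s20.png",cv2.resize(a["color"][180:310,180:300],None,fx=4.6,fy=4.6,interpolation=cv2.INTER_CUBIC))
cv2.imwrite("pics/t20.png",b["color"])
go((.5,.1,.2))
c,m=mask(b,(414,198,24,22),60,150);print("jar",rimfit(b,c,.06,.026)[0])
c,m=mask(b,(386,138,40,35),60,120);print("can",rimfit(b,c,.1,.048)[0])
E
```

```text
t 20.43 tcp [0.451  0.1372 0.2805] w 60.0 F [-0.2 -0.2  0.1]
(0.5, 0.1, 0.2) rot [0.002  0.0031 0.0042] shift [-48.6 -37.5  80.5]
jar [ 0.4767535  -0.47173336]
can [ 0.67460432 -0.40133646]
```

View pics/s20.png

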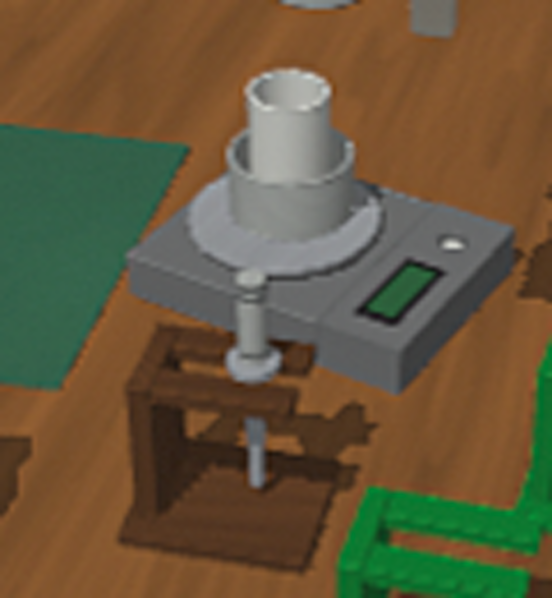

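View pics/t20.png

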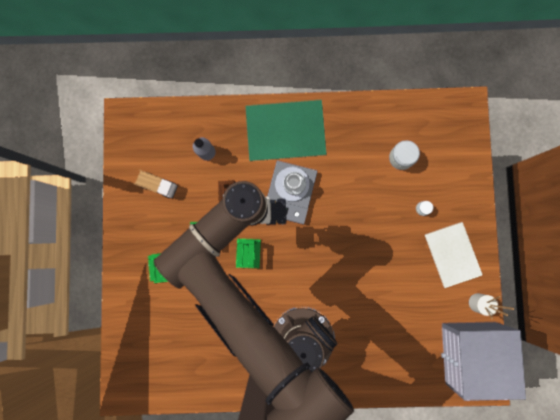

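The stylus hangs upright at (252,360) with its tip at (258,485). The beaker stands in the tin at (290,150), the button cap at (452,244) is up, and the bystanders are where they started.

```bash
python3 -c "
from rig import r
print(r.finish_job())"
```

```text
the job is handed in; nothing more can be done
None
```

The job is handed in at about 20 s of the 64 s limit; the interface gives no verdict, so success is judged only from my own checks.

- **Beaker:** I lowered it into the tin until it met about 5 N, let go and backed off. The last pictures show it standing upright and close to centred, with the tin still on the pan.
- **Zero button:** I pressed it with the stylus tip through about 6 mm of travel. It held at 9–10 N, past the 5.6 N needed for fully down, for more than 0.6 s. The white cap shows up again in the last picture.
- **Stylus:** It went back into the slot at the pose it was taken from, within about 0.2 mm by the arm's reading. It hangs upright by its collar, and the arm is clear of everything.
- **Bystanders:** The jar and paint can measured within 0.5 mm of their start. I checked the bottle and truck only by eye in the top view, where they look unmoved.

**Disagreement:** the side camera read x about 4 mm lower than the top camera and the arm itself. I handled this by comparing the stylus tip with the hole in the same picture, which moved the press point by about 2.5 mm in x and 1.3 mm in y.

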